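Unhook a roll of tape and use it as a collar for a bottle that keeps tipping over

ROBOT

A 6-joint arm with a two-finger parallel gripper is mounted at the origin on a cart in front of the work surface, level with it; the furniture and walls round the work are solid. World frame = base frame: x ahead of the robot, y to its left, z up, the work surface at z = 0. Lengths are in m, angles in rad, forces in N, time in s.
With the tool pointing down it reaches from about 0.35 to 0.85 m from the base axis. Payload 8.1 kg.
Tool frame: the origin (TCP) lies between the finger pads; the fingertips stand 25 mm ahead of it and the grasp point (between the pads) lies 6 mm ahead of it; z points along the fingers, y is the line along which they close (so a half turn about z gives the same grasp; the last joint's range is limited). The gripper opens to 93 mm and grips with 3 to 60 N. Pads are 15 mm wide; open, the fingers measure 128 mm over their backs; the gripper's body (75 mm by 188 mm) begins 65 mm behind the grasp point.
Start: joints at [-1.266, 0.13, 1.488, -0, 1.523, -0.085], TCP at [0.228, -0.555, 0.244] pointing down, gripper open.
Joint ranges: [-2.96, 2.96], [-0.89, 2.26], [0.02, 2.5], [-1.34, 4.48], [0, 2.73], [-2.66, 2.66]. Speed limits (rad/s): [2.39, 2.39, 2.79, 3.14, 3.14, 3.14].

INTERFACE

Orientations are given as a rotation vector (axis times angle).
In Python, from plant import robot gives the robot as it stands.
- The arm moves only by the tool arm_command, never from a script. Its argument "increments" is text: rows parted by semicolons, each of 5 numbers parted by spaces: the closure, from 0 (fully open) to 1 (shut), then the shift along the tool's x, y, z in mm, then the turn about the tool's z in rad. A call has 1 to 5 rows; each row is the pose to reach, as a shift and turn from the pose commanded when the call began, along the tool's axes at that moment; what a row does not reach only later rows make up. A row lasts 1/10 s, in which the tool goes at most 50 mm and 8.59 degrees, less where a joint would pass 70% of its speed; a pose out of reach is approached as far as the arm can. A call with a gripper value outside its range is refused whole. The fingers move at their own pace and stop on an object; "grip_force" is the grip in N (left out, the last holds). Time passes only in rows, so rows that repeat a pose let the fingers close. It gives the time, the measured TCP pose, the force, the opening and the grip force at its end, in the units of the state.
- robot.read_state(): the state, without advancing time (a new reading comes with each control period).
- robot.read_camera(name): name is "scene" or "top" or "wrist"; returns the picture (400x640x3 uint8, blue, green, red); there is no depth.
- robot.camera_model(name): a dict with "fx", "fy", "cx", "cy" (pixels), "eye" and "rotation" of the camera in the world. Camera axes: x right, y down, z forward; pixel columns grow to the right and rows downward; lengths in m; the calibration is good to about 2 mm. A picture is of the moment at which its call begins: read the wrist's pose just before it. camera_model takes no time and is no camera call; for the wrist camera it gives the pose at the moment of the call.
- robot.close_job(): hands the job in; it is judged then, once.
The state is a dict: "t": time; "q": joint angles; "dq": joint speeds; "joint_torque": joint torques, N m; "tool_pos": TCP position; "orientation": TCP orientation; "force": force on the tool from outside, world axes, zero at the start; "wrist_torque": the same for the moment, N m; "opening": finger opening in m; "gripper_force": force on a finger pad.
Only numpy, scipy, OpenCV 4.12 (cv2) and the standard library are available. Lean on these libraries where they do the work, as an engineer would, in place of code of your own. Each camera call takes 0.05 s, during which the arm holds its last target. There are 200 camera calls.

TASK

The slim tan paint bottle is too thin for the wide bottle rack and has tipped forward over its rail. Lift the roll of masking tape up and off its hook on the sloping stand and set it down flat on the rack's floor, in the gap between the tipped bottle and the white bottle; then pick up the tipped bottle and stand it upright in the hole of the roll, so that it cannot fall again. Set both down rather than dropping them, and leave the blue tape on its hook and everything else standing and where it is.

Things in the scene. Friction and masses are not known exactly. Their poses are not given: they have to be found in the camera images.
- masking_tape: roll of beige masking tape to be taken off its hook: outside diameter 58 mm, width 19 mm, hole diameter 36 mm, 60 g. Origin in the middle of one flat side (at the start the side that lies on the stand's sloping plate); z is the roll's axis, at the start square to the plate and pointing out of it, towards the hook's end
- roll_center (a point): centre of the masking tape roll, 9.5 mm from either flat side, on its axis
- tan_bottle: slim brown-tan dropper bottle with pale cap, tipped in the rack: body diameter 25 mm up to 53 mm above the foot, then cap of diameter 20 mm up to 87 mm, 35 g. Origin in the centre of its foot; z runs along the bottle to the cap. At the start it leans about 44 degrees from vertical, its foot on the rack's floor against the back board and its cap over the front rail towards the rack's -x side
- bottle_rack: fixed plywood bottle rack: one lane along its y. Origin on the table under mid-depth of the lane; x from the open front to the back board, z up. Lane floor at z = 8 mm; lane from x = -35 to +35, y = -145 to +222 mm. Back board 9 mm thick, top at z = 68; ends 8 mm thick, top at z = 76; low front lip 6 mm thick, top at z = 17 mm. Above the lip runs a rail (see rack_rail)
- rack_rail (a point): middle of the rack's front rail, a round steel bar of diameter 6 mm along the whole lane (rack's y), axis at x = -38, z = 65 mm of the rack
- rack_gap (a point): point on the rack's lane floor in the gap between the tipped bottle and the white bottle, at (0, 75, 8) mm in the rack's frame; the free gap runs from about y = -20 to y = 168 mm
- tape_stand: fixed grey folded-steel stand, 215 mm wide (y), 90 deep, 80 high. Origin on the table, x to the back, z up. Its plate slopes up to the back at 40 degrees from level: in x-z of this frame its upper face starts at (-50, 4) mm and runs along (0.766, 0.643) for 118 mm; outward normal (-0.643, 0.766). Two equal hooks at y = +55 and -55 mm; the masking tape may hang on either
- hook_left (a point): elbow of the L-shaped hook (8 mm rod) at y = +55 mm of the stand. The shank stands square out of the plate, 66 mm up its slope, for 34 mm to this point, then bends up the slope; the tip ends 15 mm up-slope of the shank's axis. A roll hangs with its hole on the shank, flat on the plate; to come off it must be raised 11 to 28 mm up the slope, then drawn out along the normal
- hook_right (a point): elbow of the other hook, at y = -55 mm of the stand; same shape
- blue_tape: bystander on the other hook: roll of blue tape with cardboard core, outside diameter 57 mm, width 19 mm; origin and axis as for the masking tape
- putty_tin: bystander in the rack: grey tin with yellow lid, diameter 54 mm, 26 mm high; origin under its centre
- white_bottle: bystander in the rack: white bottle, diameter 42 mm, neck 26 mm from 69 mm up, 97 mm high; origin under its centre, z up
- miniature: bystander on the table: painted resin figure lying down, 112 x 48 x 35 mm; origin under its middle
- blue_bottle: bystander on the table: light blue open dropper bottle, diameter 25 mm, 70 mm high; origin under its centre, z up
- glue_bottle: bystander on the table: white glue bottle with red label and nozzle, diameter 36 mm, 102 mm high; origin under its centre, z up
There are look-alikes about, which are no part of the job. Several things have the shape of the tape_stand; the one meant has the colours described above.

How it is judged:
By the outcome, as a careful person would: the job done as asked, in the order asked, and still so for the second after the job is handed in, with the robot touching nothing.
It also fails if it takes over 54 s, if anything falls off the work surface, if the arm or the gripper's body presses on something with over 40 N, if the wrist force passes 120 N, or if a joint passes its speed limit or range.

## Working session

There is one attempt and no reset: what is moved stays moved. The work goes in short steps, Python scripts to look and compute and a tool call to move; the robot and the scene stay as the last step left them, time stands still between calls to the robot, and variables do not carry over. Pictures are saved under pics/ and viewed, at most 10 in all, crops included, and the job is handed in when it is done.

Besides the shell and the picture viewer there is one more tool, called after "Request:" as name(argument=value, ...) on one line, values as JSON. arm_command: Moves the arm, as the interface text tells. Its arguments: {"type":"object","properties":{"increments":{"type":"string"},"grip_force":{"type":"number"}},"required":["increments"]}

```bash
ls; mkdir -p pics
python3 - <<'E'
from plant import robot
import cv2,numpy as np
s=robot.read_state();print({k:np.round(v,3).tolist() for k,v in s.items()})
for n in("scene","top"):
    im=robot.read_camera(n);cv2.imwrite(f"pics/{n}0.png",im)
    m=robot.camera_model(n);print(n,{k:np.round(v,4).tolist() for k,v in m.items()})
E
```

```text
pics
{'t': 0.0, 'q': [-1.266, 0.131, 1.489, -0.0, 1.523, -0.085], 'dq': [-0.001, 0.001, 0.001, 0.001, -0.001, -0.001], 'joint_torque': [0.003, -55.984, -49.176, 0.077, 0.036, -0.0], 'tool_pos': [0.228, -0.554, 0.243], 'orientation': [-3.08, -0.608, 0.0], 'force': [0.434, 0.374, -0.202], 'wrist_torque': [0.015, 0.024, 0.037], 'gripper_force': 0.0, 'opening': 0.093}
scene {'fx': 483.9916, 'fy': 483.9916, 'cx': 324.6107, 'cy': 194.3783, 'eye': [-0.3348, -1.064, 1.4074], 'rotation': [-2.2068, 0.7, -0.3277]}
top {'fx': 475.843, 'fy': 475.843, 'cx': 324.956, 'cy': 199.5364, 'eye': [0.2998, 0.1552, 1.6231], 'rotation': [-2.1661, 2.1195, -0.1754]}
```

View pics/scene0.png

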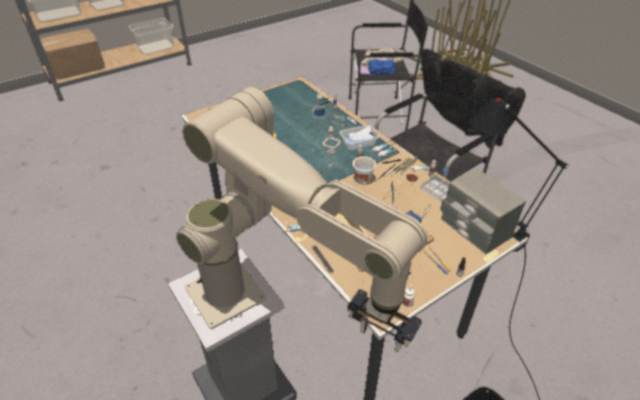

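View pics/top0.png

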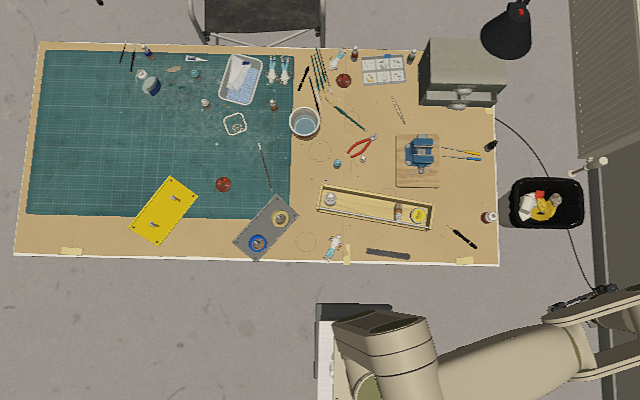

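The top view shows two stand-shaped things: a grey one at (264,228), carrying a beige roll (280,219) and a blue roll (256,242), and a yellow one at (163,210) with empty hooks. The grey one fits the description. The rack is at (375,208), with the white bottle at (330,198), the tipped tan bottle at about (398,212) and the tin at (418,215). I'll confirm this in an enlarged crop.

```bash
cat > h.py <<'E'
from plant import robot
import cv2,numpy as np
from scipy.spatial.transform import Rotation as R
def ray(m,px):
    d=R.from_rotvec(m['rotation']).as_matrix()@np.array([(px[0]-m['cx'])/m['fx'],(px[1]-m['cy'])/m['fy'],1])
    return np.array(m['eye']),d/np.linalg.norm(d)
def onplane(m,px,z):
    e,d=ray(m,px);return e+d*(z-e[2])/d[2]
def proj(m,p):
    c=R.from_rotvec(m['rotation']).as_matrix().T@(np.array(p)-m['eye']);return np.array([m['fx']*c[0]/c[2]+m['cx'],m['fy']*c[1]/c[2]+m['cy']])
def tri(obs):
    A=np.zeros((3,3));b=np.zeros(3)
    for m,px in obs:
        e,d=ray(m,px);P=np.eye(3)-np.outer(d,d);A+=P;b+=P@e
    p=np.linalg.solve(A,b)
    return p,[np.round(proj(m,p)-px,1) for m,px in obs]
def tool(): 
    s=robot.read_state();return np.array(s['tool_pos']),R.from_rotvec(s['orientation']).as_matrix()
E
python3 - <<'E'
from h import *
im=cv2.imread("pics/top0.png");c=im[165:265,230:440]
cv2.imwrite("pics/c1.png",cv2.resize(c,None,fx=3.8,fy=3.8,interpolation=cv2.INTER_CUBIC))
m=robot.camera_model("top")
for n,p,z in [("beige",(280,219),.05),("blue",(256,242),.05),("tan",(398,212),.05),("white",(330,198),.1),("tin",(418,215),.03)]:print(n,onplane(m,p,z).round(3))
w=robot.camera_model("wrist");p,T=tool();print({k:np.round(v,4).tolist() for k,v in w.items()})
Rw=R.from_rotvec(w['rotation']).as_matrix();print("cam in tool",(T.T@(w['eye']-p)).round(3),(T.T@Rw).round(3))
E
```

```text
beige [0.48  0.295 0.05 ]
blue [0.402 0.372 0.05 ]
tan [ 0.512 -0.097  0.05 ]
white [0.546 0.131 0.1  ]
tin [ 0.506 -0.168  0.03 ]
{'fx': 295.5998, 'fy': 295.5998, 'cx': 316.7674, 'cy': 198.5504, 'eye': [0.3047, -0.5229, 0.3835], 'rotation': [2.3925, -1.6043, -0.2487]}
cam in tool [ 0.083 -0.    -0.141] [[-0.001 -0.954 -0.299]
 [ 1.    -0.    -0.001]
 [ 0.001 -0.299  0.954]]
```

View pics/c1.png

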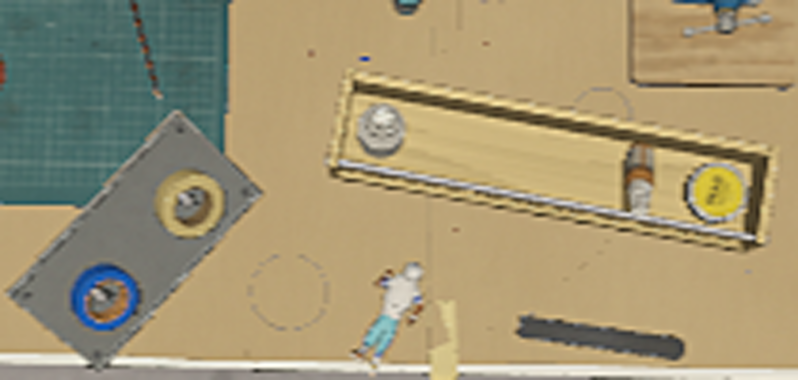

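The crop confirms the grey stand with the beige roll (185,205 in the crop), the blue roll on the other hook, and the tan bottle tipped over the rail (640,180) beside the tin. Next I'll move to a spot where the wrist camera sees both the rack and the stand.

Request:
arm_command(increments="0 28 -35 -10 0; 0 60 -70 -20 0; 0 90 -110 -30 0; 0 120 -150 -40 0; 0 150 -190 -56 0", grip_force=10)

```text
t: 0.6
tool_pos: [0.2933, -0.324, 0.2974]
orientation: [-3.08, -0.607, 0.001]
force: [0.7, -1.0, 0.5]
opening: 0.0933
gripper_force: 0.0
```

Request:
arm_command(increments="0 30 -35 0 0; 0 60 -70 0 0; 0 90 -110 0 0; 0 120 -150 0 0; 0 150 -185 0 0")

```text
t: 1.1
tool_pos: [0.3617, -0.0961, 0.2982]
orientation: [3.082, 0.608, 0.001]
force: [1.5, -0.5, 0.3]
opening: 0.0922
gripper_force: 0.0
```

Request:
arm_command(increments="0 30 -35 0 0.13; 0 60 -70 0 0.26; 0 90 -105 0 0.39; 0 118 -140 0 0.52; 0 118 -140 0 0.52")

```text
t: 1.6
tool_pos: [0.418, 0.0787, 0.2979]
orientation: [-3.134, 0.209, 0.001]
force: [0.8, -0.9, 0.6]
opening: 0.093
gripper_force: 0.0
```

Run:
```python
from h import *
p,T=tool();print(p.round(4),T.round(3).tolist())
m=robot.camera_model("wrist");im=robot.read_camera("wrist");cv2.imwrite("pics/w1.png",im)
import pickle;pickle.dump(m,open("w1.pkl","wb"))
```

```text
[0.418  0.0787 0.2979] [[0.991, -0.133, -0.001], [-0.133, -0.991, 0.001], [-0.001, -0.0, -1.0]]
```

View pics/w1.png

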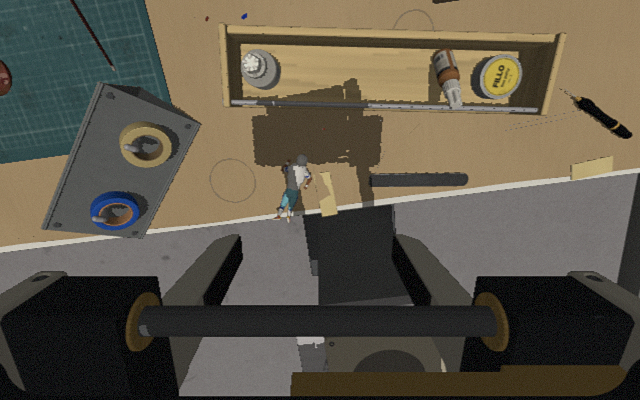

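w1 shows the grey stand with its low edge on the right (200,122 to 143,237) and its high edge on the left. The beige roll is at (147,145) and the blue one at (115,212). The white bottle is at (260,68), the tan bottle runs from (445,60) to (455,100), and the tin is at (500,76). For a second view I'll hover over the roll, turned to match the stand.

Request:
arm_command(increments="0 7 -44 8 -0.13; 0 14 -88 16 -0.26; 0 20 -132 24 -0.39; 0 27 -176 32 -0.52; 0 33 -222 40 -0.65")

```text
t: 2.15
tool_pos: [0.4797, 0.2932, 0.2575]
orientation: [3.033, 0.816, -0.001]
force: [0.5, 0.5, 1.0]
opening: 0.0932
gripper_force: 0.0
```

Request:
arm_command(increments="0 0 0 0 -0.13; 0 0 0 0 -0.27; 0 0 0 0 -0.27")

```text
t: 2.45
tool_pos: [0.4791, 0.2919, 0.2574]
orientation: [2.897, 1.214, -0.003]
force: [0.9, -0.1, -0.4]
opening: 0.0927
gripper_force: 0.0
```

Run:
```python
from h import *
import pickle
p,T=tool();print(p.round(4),T.round(3).tolist())
m=robot.camera_model("wrist");im=robot.read_camera("wrist");cv2.imwrite("pics/w2.png",im)
pickle.dump(m,open("w2.pkl","wb"))
def blobs(im,lo,hi,mn=60):
    k=cv2.inRange(cv2.cvtColor(im,cv2.COLOR_BGR2HSV),lo,hi);k=cv2.morphologyEx(k,cv2.MORPH_CLOSE,np.ones((3,3)))
    for c in cv2.findContours(k,0,2)[0]:
        if cv2.contourArea(c)>mn and len(c)>5: print("  ",[np.round(v,1).tolist() if hasattr(v,'__len__') else round(v) for v in cv2.fitEllipse(cv2.convexHull(c))],cv2.contourArea(c))
for f in("w1","w2"):
    print(f);i=cv2.imread(f"pics/{f}.png")
    h=cv2.cvtColor(i,cv2.COLOR_BGR2HSV)
    print(" blue");blobs(i,(100,150,60),(125,255,255),300)
i=cv2.cvtColor(cv2.imread("pics/w1.png"),cv2.COLOR_BGR2HSV)
print("roll",i[145,168],i[130,145],"table",i[180,200],"tan",i[70,448],i[60,445],"rack",i[60,350],"plate",i[180,90])
```

```text
[0.4791 0.2919 0.2574] [[0.702, 0.713, -0.002], [0.713, -0.702, -0.001], [-0.002, -0.0, -1.0]]
w1
 blue
   [[114.2, 210.4], [38.6, 49.6], 86] 618.0
w2
 blue
   [[225.3, 177.4], [38.5, 50.7], 100] 1442.0
roll [ 22  96 143] [ 21  97 155] table [ 19  96 154] tan [ 13 145 100] [ 17  44 122] rack [ 21 101 174] plate [60  9 88]
```

View pics/w2.png

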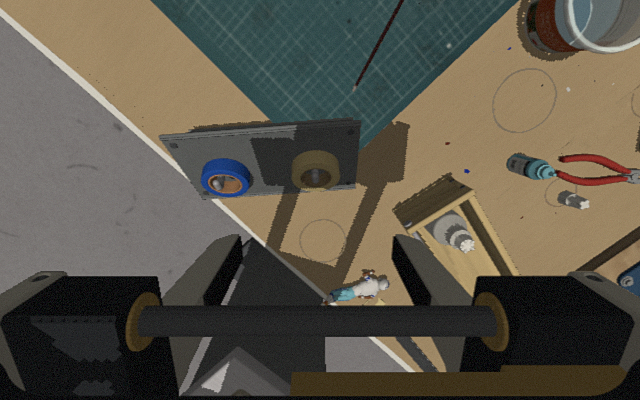

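Run:
```python
from h import *
import pickle
M={f:pickle.load(open(f+".pkl","rb")) for f in("w1","w2")};M["top0"]=robot.camera_model("top")
I={f:cv2.imread(f"pics/{f}.png") for f in M}
def blob(f,lo,hi,roi):
    x0,y0,x1,y1=roi;k=np.zeros((400,640),np.uint8)
    k[y0:y1,x0:x1]=cv2.inRange(cv2.cvtColor(I[f],cv2.COLOR_BGR2HSV),lo,hi)[y0:y1,x0:x1]
    k=cv2.morphologyEx(k,cv2.MORPH_OPEN,np.ones((3,3)))
    c=max(cv2.findContours(k,0,2)[0],key=cv2.contourArea);e=cv2.fitEllipse(cv2.convexHull(c));b=cv2.boundingRect(c)
    print(f,np.round(e[0],1),np.round(e[1],1),round(e[2]),"bbox",b);return np.array([b[0]+(b[2]-1)/2,b[1]+(b[3]-1)/2])
be=((15,55,30),(28,255,255));bl=((100,130,40),(125,255,255))
ROI={"w1":(112,112,180,172),"w2":(285,142,345,198),"top0":(270,208,290,231)}
ROB={"w1":(80,180,150,236),"w2":(190,145,255,210),"top0":(245,230,268,252)}
B=[(M[f],blob(f,*be,ROI[f])) for f in ROI];L=[(M[f],blob(f,*bl,ROB[f])) for f in ROB]
for n,o in(("beige",B),("blue",L)):
    for s in(o[:2],o):p,r=tri(s);print(n,p.round(4),r)
b,l=tri(B[:2])[0],tri(L[:2])[0];d=l-b;print("dist",np.linalg.norm(d),"yaw y",np.degrees(np.arctan2(d[1],d[0])))
# plate edge crops
cv2.imwrite("pics/c2.png",np.hstack([cv2.resize(I["w1"][75:245,35:210],None,fx=2.2,fy=2.2,interpolation=2),cv2.resize(I["w2"][110:210,150:370],(0,0),fx=1.8,fy=3.74,interpolation=2)]))
```

```text
w1 [144.7 144.2] [45.5 53.8] 108 bbox (119, 121, 53, 47)
w2 [316.5 182.7] [57.4 68.5] 172 bbox (291, 150, 54, 48)
top0 [279.3 218. ] [17.9 18.4] 98 bbox (270, 209, 19, 19)
w1 [114.3 210.3] [39.  49.7] 86 bbox (90, 191, 50, 39)
w2 [225.2 177.4] [39.1 50.5] 100 bbox (201, 159, 49, 38)
top0 [254.1 239.8] [ 8.1 15.5] 42 bbox (249, 235, 12, 12)
beige [0.483  0.296  0.0506] [array([-0. , -0.1]), array([-0.,  0.])]
beige [0.4829 0.2971 0.05  ] [array([-0.5,  0.1]), array([-0.7, -0.6]), array([ 0.5, -0. ])]
blue [0.3983 0.371  0.0445] [array([-0. ,  0.4]), array([ 0.3, -0.2])]
blue [0.4018 0.3723 0.0484] [array([-3.6, -1. ]), array([ 0.5, -2.2]), array([1.4, 1.5])]
dist 0.11330987003541823 yaw y 138.47996427671015
```

View pics/c2.png

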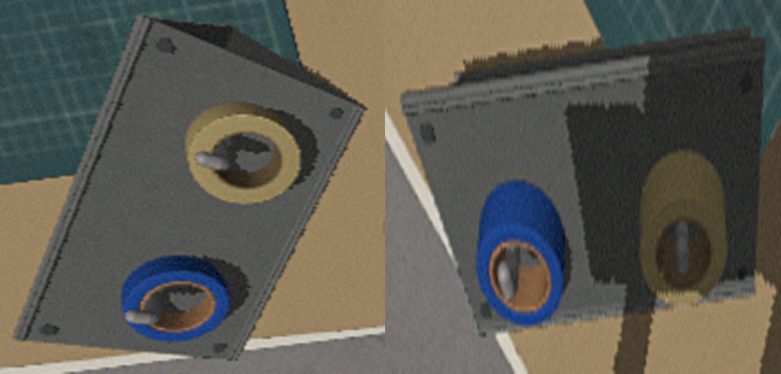

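The crop shows the L hooks standing out of both rolls and bending up the slope, with the low edge at the front right. In w2 the beige roll spans x 292–340 and y 150–191, so the earlier mask leaked onto the table. I'll triangulate again with that and with the plate corners.

Run:
```python
from h import *
import pickle
M={f:pickle.load(open(f+".pkl","rb")) for f in("w1","w2")}
T=lambda a,b:tri([(M["w1"],a),(M["w2"],b)])
def s(n,r): print(n,r[0].round(4),r[1]);return r[0]
b=s("beige",T((145,144),(316,170.5)));l=s("blue",T((114.5,210.3),(225.3,177.7)))
c=[s("c%d"%i,T(*q)) for i,q in enumerate([((98.6,81.8),(361,120.5)),((43.2,228.6),(160,135.4)),((200.9,124.1),(356.7,187.5)),((142.7,238.6),(204.4,199.6))])]
for u,v in((b,l),(c[0],c[1]),(c[2],c[3])):
    d=v-u;print("len",np.linalg.norm(d).round(4),"yaw",(np.degrees(np.arctan2(d[1],d[0]))-90).round(2))
for u,v in((c[2],c[0]),(c[3],c[1])):
    d=v-u;print("slope",np.linalg.norm(d).round(4),np.degrees(np.arctan2(d[2],np.hypot(*d[:2]))).round(1))
yaw=np.radians(46);ex=np.array([np.cos(yaw),np.sin(yaw),0]);ey=np.array([-np.sin(yaw),np.cos(yaw),0])
ctr=sum(c)/4;print("plate centre",ctr.round(4))
# predicted roll from the plate centre: +7 mm up slope, 9.5 out, y-55
up=.766*ex+[0,0,.643];n=-.643*ex+np.array([0,0,.766])
print("pred roll hanging(dropped 14 below shank)",(ctr+.007*up-.014*up*0+.0095*n-.055*ey).round(4),(ctr+(.007-.014)*up+.0095*n-.055*ey).round(4))
p,Tt=tool();print("tool->roll mm",(Tt.T@(b-p)*1000).round(1))
```

```text
beige [0.4831 0.2991 0.0452] [array([-0. , -0.3]), array([-0.3,  0.2])]
blue [0.3982 0.3706 0.0451] [array([-0. ,  0.2]), array([ 0.2, -0.1])]
c0 [0.5591 0.3092 0.0804] [array([-0.1, -0.4]), array([-0.3,  0.2])]
c1 [0.3953 0.4483 0.0766] [array([ 0.1, -0.7]), array([-0.8,  0.5])]
c2 [0.4988 0.2361 0.0022] [array([-0.1, -1. ]), array([-0.8,  0.6])]
c3 [0.3358 0.3733 0.0036] [array([ 0.1, -0.5]), array([-0.4,  0.3])]
len 0.1109 yaw 49.88
len 0.2149 yaw 49.65
len 0.2131 yaw 49.94
slope 0.1228 39.6
slope 0.1204 37.3
plate centre [0.4472 0.3417 0.0407]
pred roll hanging(dropped 14 below shank) [0.4863 0.303  0.0525] [0.4788 0.2953 0.0435]
tool->roll mm [  8.2  -2.6 212.6]
```

The stand's yaw is 49.8° and the roll's centre is at (0.483, 0.299, 0.045). Both agree with the hook geometry. Next I'll turn by -0.077, descend and close on the roll's diameter, keeping the fingertips clear of the plate.

Request:
arm_command(increments="0 5 -2.5 40 -0.077; 0 5 -2.5 85 -0.077; 0 5 -2.5 130 -0.077; 0 5 -2.5 160 -0.077; 0 5 -2.5 160 -0.077", grip_force=12)

```text
t: 3.0
tool_pos: [0.4777, 0.2948, 0.093]
orientation: [2.854, 1.313, -0.015]
force: [-0.6, -0.2, -0.1]
opening: 0.093
gripper_force: 0.0
```

Request:
arm_command(increments="0 0 0 12 0; 0 0 0 24 0; 0 0 0 32 0; 0 0 0 32 0")

```text
t: 3.4
tool_pos: [0.4809, 0.297, 0.0657]
orientation: [2.851, 1.319, -0.001]
force: [-0.8, -0.3, -0.8]
opening: 0.093
gripper_force: 0.0
```

Request:
arm_command(increments="1 0 0 0 0; 1 0 0 0 0; 1 0 0 0 0; 1 0 0 0 0; 1 0 0 0 0", grip_force=12)

```text
t: 3.9
tool_pos: [0.4813, 0.2973, 0.0665]
orientation: [2.851, 1.319, 0.001]
force: [0.8, -0.2, 0.5]
opening: 0.0574
gripper_force: 0.3
```

Request:
arm_command(increments="1 0 0 0 0; 1 0 0 0 0")

```text
t: 4.1
tool_pos: [0.4813, 0.2973, 0.0665]
orientation: [-2.851, -1.319, -0.0]
force: [-0.7, -0.3, 1.9]
opening: 0.0569
gripper_force: 12.0
```

It's gripped at 57 mm. Now up the slope by 20 mm, then out along the normal.

Request:
arm_command(increments="1 -1 0 -1 0; 1 4 0 -5 0; 1 9 0 -9.5 0; 1 14.5 0 -14.5 0; 1 14.5 0 -14.5 0")

```text
t: 4.6
tool_pos: [0.4918, 0.3093, 0.0821]
orientation: [-2.851, -1.32, -0.004]
force: [0.3, -0.7, -0.7]
opening: 0.0572
gripper_force: 12.0
```

Run:
```python
from h import *
im=robot.read_camera("wrist");cv2.imwrite("pics/w3.png",cv2.resize(im[100:330,170:470],None,fx=2,fy=2))
s=robot.read_state();print(s['force'],s['opening'],s['tool_pos'])
```

```text
[-0.18558528  0.01568456  0.45500604] 0.05712967869291914 [0.49125658 0.30887434 0.0815141 ]
```

View pics/w3.png

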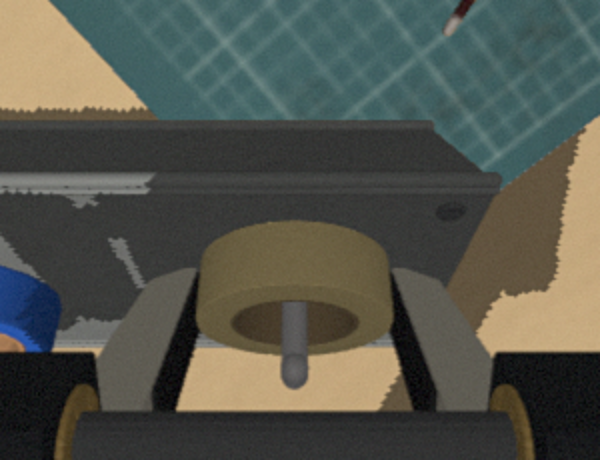

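The crop shows the roll held between both fingers at about (293,290), with the hook rod still through its hole and its tip at (293,370). I'll draw it out along the normal in two checked steps.

Request:
arm_command(increments="1 -3 0 -4 0; 1 -6 0 -8 0; 1 -10 0 -12 0; 1 -13 0 -15.5 0; 1 -13 0 -15.5 0")

```text
t: 5.15
tool_pos: [0.4823, 0.2982, 0.0971]
orientation: [-2.851, -1.319, -0.002]
force: [0.6, -0.1, 0.4]
opening: 0.057
gripper_force: 12.0
```

Request:
arm_command(increments="1 -5 0 -6 0; 1 -10 0 -12 0; 1 -15 0 -18 0; 1 -21 0 -25 0; 1 -21 0 -25 0")

```text
t: 5.65
tool_pos: [0.4689, 0.2822, 0.1228]
orientation: [2.851, 1.319, 0.003]
force: [-0.2, -0.2, -0.2]
opening: 0.0574
gripper_force: 12.0
```

It's free of the hook with no resistance. I'll raise it and carry it over the rack for the second view of the rack.

Request:
arm_command(increments="1 -5 0 -40 0; 1 -15 8 -80 0.1; 1 -50 30 -110 0.22; 1 -90 60 -127 0.35; 1 -130 90 -127 0.48")

```text
t: 6.15
tool_pos: [0.4544, 0.128, 0.2517]
orientation: [3.084, 0.598, 0.009]
force: [1.3, -0.8, -0.4]
opening: 0.0572
gripper_force: 12.0
```

Run:
```python
from h import *
p,T=tool();print(p.round(4),T.round(3).tolist(),robot.read_state()['opening'])
t=np.array([.45,-.02,.25]);print((T.T@(t-p)*1000).round(1), "turn",(np.arctan2(T[1,0],T[0,0])+np.radians(7.6)).round(3))
```

```text
[0.4544 0.128  0.2517] [[0.927, 0.374, 0.006], [0.374, -0.927, 0.001], [0.006, 0.001, -1.0]] 0.05723790005009746
[-59.4 135.6   1.5] turn 0.516
```

Request:
arm_command(increments="1 -15 34 0 0.13; 1 -30 68 0 0.26; 1 -45 102 0 0.39; 1 -59 136 0 0.516; 1 -59 136 0 0.516")

```text
t: 6.65
tool_pos: [0.4497, -0.0232, 0.2483]
orientation: [3.133, -0.216, 0.001]
force: [-1.4, 0.3, -0.3]
opening: 0.0571
gripper_force: 12.0
```

Run:
```python
from h import *
import pickle
p,T=tool();print(p.round(4),T.round(3).tolist())
m=robot.camera_model("wrist");im=robot.read_camera("wrist");cv2.imwrite("pics/w4.png",im);pickle.dump(m,open("w4.pkl","wb"))
a=cv2.imread("pics/w1.png")[15:130,205:580]
cv2.imwrite("pics/c4.png",np.vstack([cv2.resize(a,(0,0),fx=2,fy=2,interpolation=2),cv2.resize(im[0:180,130:505],(0,0),fx=2,fy=2,interpolation=2)]))
```

```text
[ 0.4497 -0.0232  0.2483] [[0.991, -0.137, 0.0], [-0.137, -0.991, -0.002], [0.001, 0.001, -1.0]]
```

View pics/c4.png

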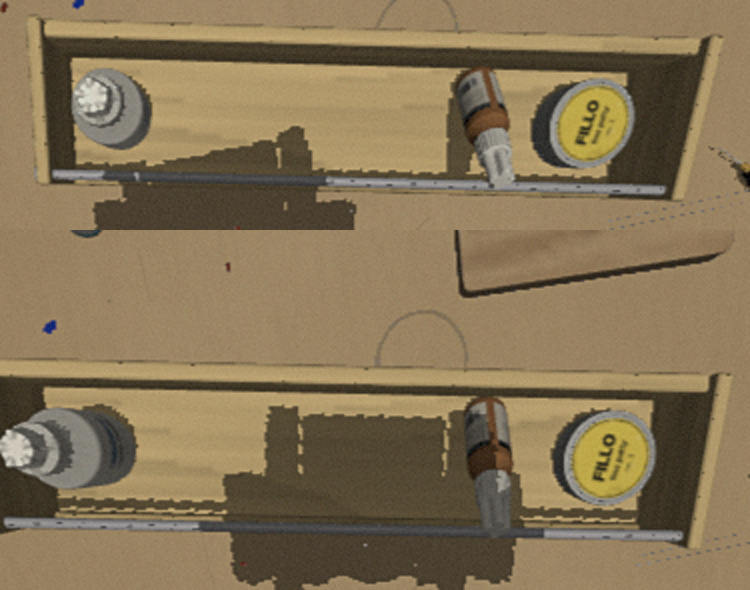

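The crop pairs w1 (top) with w4. The rail ends are at (52,175)/(665,190) in w1 and (5,523)/(683,536) in w4. The bottle's shoulder is at (489,130) and (490,475), its cap end at (500,182) and (495,531), and the tin's lid at (590,123) and (608,457). I'll triangulate these and fit the rack's frame.

Run:
```python
from h import *
import pickle
M={f:pickle.load(open(f+".pkl","rb")) for f in("w1","w4")}
def T(n,a,b):
    r=tri([(M["w1"],(205+a[0]/2,15+a[1]/2)),(M["w4"],(130+b[0]/2,(b[1]-230)/2))]);print(n,r[0].round(4),r[1]);return r[0]
rl=T("railL",(52,175),(5,523));rr=T("railR",(665,190),(683,536))
br=T("backR front top",(700,52),(708,390));er=T("end R front top",(685,198),(697,545))
tn=T("tin",(590,123),(608,457));sh=T("shoulder",(489,130),(490,475));cp=T("cap",(499,180),(495,528));ft=T("foot",(477,76),(488,408))
d=rl-rr;yaw=np.arctan2(d[1],d[0])-np.pi/2;print("rail len",np.linalg.norm(d).round(4),"yaw",np.degrees(yaw).round(2))
Rz=R.from_euler('z',yaw).as_matrix()
# origin from the rail middle (0,-38,65 -> mid y = 38.5)
o=(rl+rr)/2-Rz@np.array([-.038,.0385,.065]);print("rack origin",o.round(4))
for n,p in dict(backR=br,endR=er,tin=tn,shoulder=sh,cap=cp,foot=ft).items():print(n,(Rz.T@(p-o)*1000).round(1))
a=cp-ft;print("bottle lean",np.degrees(np.arccos(a[2]/np.linalg.norm(a))).round(1))
np.save("rack.npy",np.r_[o,yaw])
```

```text
railL [0.5177 0.1699 0.0649] [array([-0. , -0.1]), array([0.1, 0.1])]
railR [ 0.4597 -0.1958  0.0652] [array([-0., -0.]), array([0., 0.])]
backR front top [ 0.5332 -0.2035  0.0721] [array([-0.1, -0.2]), array([0.1, 0.2])]
end R front top [ 0.4562 -0.1966  0.0797] [array([-0.7, -0.8]), array([0.7, 0.9])]
tin [ 0.5045 -0.1691  0.0303] [array([-0.1, -0.2]), array([0.1, 0.2])]
shoulder [ 0.5071 -0.0948  0.0559] [array([0.4, 0.9]), array([-0.5, -1. ])]
cap [ 0.4796 -0.0926  0.0735] [array([-0.1, -0.1]), array([0.1, 0.1])]
foot [ 0.5424 -0.1046  0.014 ] [array([0.2, 0.6]), array([-0.3, -0.7])]
rail len 0.3703 yaw -9.01
rack origin [ 0.5202 -0.0569  0.    ]
backR [  35.7 -142.8   72.1]
endR [ -41.4 -148.    79.7]
tin [   2.  -113.3   30.3]
shoulder [ -7.  -39.5  55.9]
cap [-34.6 -41.6  73.5]
foot [ 29.3 -43.6  14. ]
bottle lean 47.0
```

The fit agrees with the text (rail length 370 mm, rail z 65 mm, bottle at y = -41). Now I'll lower the roll into the lane at rack (0, 65).

Request:
arm_command(increments="1 25 -14 20 0.02; 1 50 -28 35 0.02; 1 73 -41.5 55 0.02; 1 73 -41.5 90 0.02; 1 73 -41.5 90 0.02")

```text
t: 7.2
tool_pos: [0.5244, 0.0141, 0.1528]
orientation: [-3.133, 0.229, 0.015]
force: [-1.4, 0.1, -2.2]
opening: 0.057
gripper_force: 12.0
```

```bash
cat >> h.py <<'E'
def rk():
    r=np.load("rack.npy");Rz=R.from_euler('z',r[3]).as_matrix();p,T=tool();s=robot.read_state()
    print("TCP in rack mm",(Rz.T@(p-r[:3])*1000).round(1),"yaw err",(np.arctan2(T[1,0],T[0,0])-r[3]).round(4),"force rack",(Rz.T@s['force']).round(1),"open",round(s['opening'],4),"t",s['t'])
E
python3 -c "from h import *;rk()"
```

```text
TCP in rack mm [ -7.   70.8 152.8] yaw err 0.0114 force rack [-1.4 -0.1 -2.2] open 0.057 t 7.2
```

Request:
arm_command(increments="1 0 0 0 0; 1 0 0 0 0")

```text
t: 7.4
tool_pos: [0.5284, 0.0125, 0.1602]
orientation: [-3.133, 0.233, -0.004]
force: [-0.6, -0.0, -1.0]
opening: 0.057
gripper_force: 12.0
```

```bash
python3 -c "from h import *;rk()"
```

```text
TCP in rack mm [ -2.9  69.9 160.2] yaw err 0.0089 force rack [-0.6 -0.1 -1. ] open 0.057 t 7.4
```

Request:
arm_command(increments="1 0 5 25 0.009; 1 0 5 50 0.009; 1 0 5 70 0.009; 1 0 5 82 0.009; 1 0 5 82 0.009")

```text
t: 7.9
tool_pos: [0.5264, 0.0072, 0.076]
orientation: [-3.132, 0.248, 0.001]
force: [-0.3, 0.4, 0.7]
opening: 0.0571
gripper_force: 12.0
```

Request:
arm_command(increments="1 0 0 4 0; 1 0 0 8 0; 1 0 0 12 0; 1 0 0 12 0")

```text
t: 8.3
tool_pos: [0.5268, 0.0073, 0.064]
orientation: [-3.132, 0.248, 0.0]
force: [-0.3, 0.7, -0.5]
opening: 0.0572
gripper_force: 12.0
```

```bash
python3 -c "from h import *;rk()"
```

```text
TCP in rack mm [-3.6 64.5 64. ] yaw err -0.001 force rack [-0.4  0.7 -0.5] open 0.0572 t 8.3
```

Request:
arm_command(increments="1 -3 0 3 0; 1 -7 0 6 0; 1 -7 0 7 0; 1 -7 0 8 0; 1 -7 0 8 0", grip_force=6)

```text
t: 8.8
tool_pos: [0.5199, 0.0084, 0.0561]
orientation: [-3.132, 0.248, 0.0]
force: [-1.0, 0.0, -0.6]
opening: 0.0574
gripper_force: 6.0
```

```bash
python3 -c "from h import *;rk()"
```

```text
TCP in rack mm [-10.5  64.5  56.1] yaw err -0.001 force rack [-1.  -0.1 -0.6] open 0.0574 t 8.8
```

Request:
arm_command(increments="1 2 0 2.5 0; 1 4.3 0 4.2 0; 1 6 0 6 0; 1 8 0 8.1 0; 1 8 0 8.1 0", grip_force=5)

```text
t: 9.3
tool_pos: [0.5281, 0.007, 0.0478]
orientation: [-3.132, 0.248, 0.0]
force: [0.1, -1.0, 0.8]
opening: 0.0573
gripper_force: 5.0
```

Run:
```python
from h import *
rk();im=robot.read_camera("wrist");cv2.imwrite("pics/w5.png",cv2.resize(im[100:330,170:470],None,fx=2,fy=2))
```

```text
TCP in rack mm [-2.3 64.4 47.8] yaw err -0.0011 force rack [ 0.2 -1.   0.8] open 0.0573 t 9.3
```

View pics/w5.png

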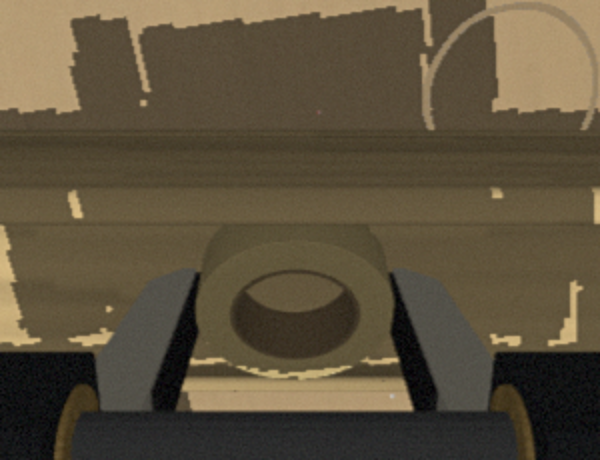

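The crop shows the roll's hole opening up (88/128 px, against 62/128 before), so the roll is pivoting towards flat in the grip as planned. I'll finish the arc.

Request:
arm_command(increments="1 1.5 0 2.2 0; 1 3 0 4.4 0; 1 4 0 6.5 0; 1 5 0 8.3 0; 1 5 0 8.8 0")

```text
t: 9.85
tool_pos: [0.533, 0.0064, 0.0395]
orientation: [-3.132, 0.248, 0.0]
force: [-2.2, 0.7, 6.7]
opening: 0.0572
gripper_force: 5.1
```

Request:
arm_command(increments="1 0 0 1 0; 1 0 0 1.5 0; 1 0 0 1.5 0")

```text
t: 10.15
tool_pos: [0.5333, 0.0063, 0.0386]
orientation: [-3.132, 0.248, -0.001]
force: [-1.1, -0.3, 6.8]
opening: 0.0569
gripper_force: 5.1
```

Run:
```python
from h import *
rk();im=robot.read_camera("wrist");cv2.imwrite("pics/w6.png",im)
k=im[190:310,260:375];h=cv2.cvtColor(k,cv2.COLOR_BGR2GRAY)
cv2.imwrite("pics/w6c.png",cv2.resize(im[100:330,170:470],None,fx=2,fy=2))
```

```text
TCP in rack mm [ 3.  64.5 38.5] yaw err -0.0009 force rack [-1.1 -0.4  6.8] open 0.0569 t 10.15
```

View pics/w6c.png

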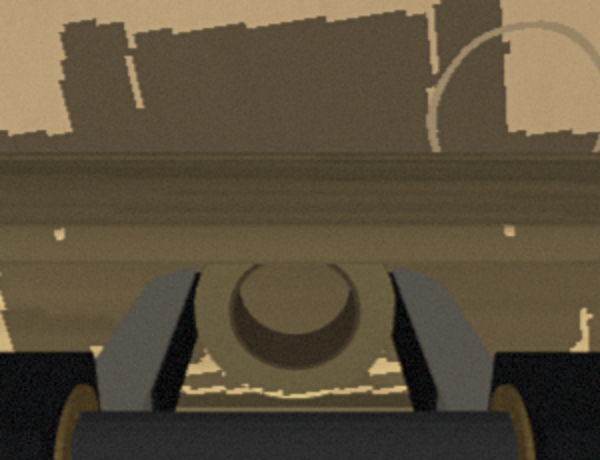

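The roll looks flat, with a steady 6.8 N against the floor, and sits close to the back board. I'll slide it 4 mm towards mid-lane, let go and rise.

Request:
arm_command(increments="1 -2 0 -0.5 0; 1 -4 0 -0.5 0; 1 -4 0 -0.5 0; 0.22 -4 0 -0.5 0; 0.22 -4 0 -0.5 0")

```text
t: 10.7
tool_pos: [0.5282, 0.007, 0.0378]
orientation: [-3.132, 0.248, 0.002]
force: [0.8, -0.5, -0.6]
opening: 0.0687
gripper_force: 0.0
```

Request:
arm_command(increments="0.22 0 0 0 0; 0.22 0 0 -10 0; 0.22 0 0 -40 0; 0.22 0 0 -80 0; 0.22 0 0 -110 0")

```text
t: 11.2
tool_pos: [0.5293, 0.0069, 0.1511]
orientation: [-3.132, 0.248, -0.002]
force: [-0.1, -0.1, 1.0]
opening: 0.0726
gripper_force: 0.0
```

Request:
arm_command(increments="0.22 -15 20 -40 0; 0.22 -30 40 -80 0; 0.22 -50 55 -100 0; 0.22 -50 55 -100 0; 0.22 -50 55 -100 0")

```text
t: 11.7
tool_pos: [0.4711, -0.0396, 0.2492]
orientation: [3.132, -0.25, 0.003]
force: [0.5, 0.4, -0.2]
opening: 0.0723
gripper_force: 0.0
```

Run:
```python
from h import *
import pickle
rk();m=robot.camera_model("wrist");im=robot.read_camera("wrist");cv2.imwrite("pics/w7.png",im);pickle.dump(m,open("w7.pkl","wb"))
cv2.imwrite("pics/w7c.png",cv2.resize(im[0:210,130:530],None,fx=2,fy=2))
```

```text
TCP in rack mm [-51.3   9.4 249.2] yaw err -0.0019 force rack [ 0.4  0.5 -0.2] open 0.0723 t 11.7
```

View pics/w7c.png

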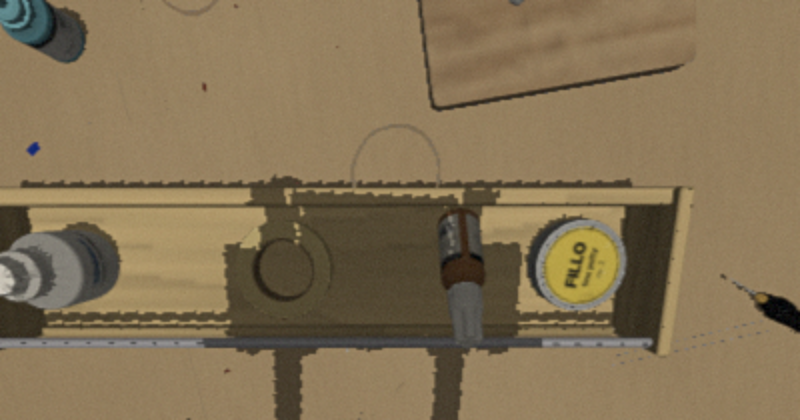

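The roll lies flat in the gap, with its hole centred near (272,134) in w7. The bottle and tin haven't moved. That picture took me to 11 viewed, one over the limit of 10, so from here I'll check with numbers only. Next I'll work out the roll's place and the move to the bottle's cap.

Run:
```python
from h import *
import pickle
m=pickle.load(open("w7.pkl","rb"));r=np.load("rack.npy");Rz=R.from_euler('z',r[3]).as_matrix()
im=cv2.imread("pics/w7.png");g=cv2.GaussianBlur(cv2.cvtColor(im,cv2.COLOR_BGR2GRAY),(3,3),0)
k=(g<45).astype(np.uint8)*255; x0,y0=245,110;sub=g[y0:162,x0:300]
print("grey levels row134",g[134,240:305:4],"col272",g[105:168:4,272])
for px in((272,134),(256.5,134),(287.5,134),(272,118.5),(272,150)):print(px,(Rz.T@(onplane(m,px,.027)-r[:3])*1000).round(1))
p,T=tool();t=r[:3]+Rz@np.array([-.020,-.0415,.140]);print("to hover",(T.T@(t-p)*1000).round(1))
```

```text
grey levels row134 [151  75  74  75  50  61  71  72  70  70  71  69  75  74  59  69  70] col272 [75 73 73 74 70 69 69 71 71 70 72 39 74 75 69 65]
(272, 134) [-0.  63.5 27. ]
(256.5, 134) [ 0.  82.2 27. ]
(287.5, 134) [-0.1 44.8 27. ]
(272, 118.5) [18.  62.7 27. ]
(272, 150) [-19.2  64.4  27. ]
to hover [ 31.6  51.2 108. ]
```

Request:
arm_command(increments="0.45 15 25 30 0; 0.45 31.5 51 60 0; 0.45 31.5 51 95 0; 0.45 31.5 51 108 0; 0.45 31.5 51 108 0", grip_force=5)

```text
t: 12.25
tool_pos: [0.4916, -0.0935, 0.1367]
orientation: [-3.13, 0.247, 0.011]
force: [-0.5, 0.8, 0.9]
opening: 0.0511
gripper_force: 0.0
```

Request:
arm_command(increments="0.45 0 0 0 0; 0.45 0 0 0 0")

```text
t: 12.45
tool_pos: [0.4951, -0.0946, 0.1422]
orientation: [3.131, -0.247, 0.004]
force: [-0.0, -1.2, -0.1]
opening: 0.051
gripper_force: 0.0
```

```bash
python3 -c "from h import *;rk()"
```

```text
TCP in rack mm [-18.9 -41.1 142.2] yaw err -0.0001 force rack [ 0.2 -1.2 -0.1] open 0.051 t 12.45
```

Request:
arm_command(increments="0.45 -1 0 25 0; 0.45 -1 0 45 0; 0.45 -1 0 57 0; 0.45 -1 0 62 0; 0.45 -1 0 62 0")

```text
t: 12.95
tool_pos: [0.4931, -0.0946, 0.0786]
orientation: [3.132, -0.248, 0.0]
force: [0.2, 0.0, 0.1]
opening: 0.0512
gripper_force: 0.0
```

Request:
arm_command(increments="1 0 0 0 0; 1 0 0 0 0; 1 0 0 0 0; 1 0 0 0 0; 1 0 0 0 0", grip_force=5)

```text
t: 13.45
tool_pos: [0.493, -0.0947, 0.0785]
orientation: [3.132, -0.248, 0.001]
force: [-0.3, -0.2, 0.6]
opening: 0.0178
gripper_force: 5.0
```

```bash
python3 -c "from h import *;rk()"
```

```text
TCP in rack mm [-20.9 -41.6  78.5] yaw err -0.001 force rack [-0.3 -0.3  0.6] open 0.0178 t 13.45
```

Gripped on the cap. Now the arc that turns the bottle upright in the grip, with its foot on the lane floor.

Request:
arm_command(increments="1 2.5 0 -2.2 0; 1 5 0 -4.2 0; 1 8 0 -6 0; 1 11 0 -7.3 0; 1 11 0 -7.3 0")

```text
t: 13.95
tool_pos: [0.5044, -0.0966, 0.086]
orientation: [3.132, -0.248, 0.001]
force: [0.2, 0.0, -0.3]
opening: 0.0182
gripper_force: 5.0
```

Run:
```python
from h import *
rk();im=robot.read_camera("wrist");cv2.imwrite("pics/w8.png",im)
h=cv2.cvtColor(im,cv2.COLOR_BGR2HSV);k=cv2.inRange(h,(5,110,30),(16,255,255));k[:, :220]=0;k[:,420:]=0
k=cv2.morphologyEx(k,cv2.MORPH_OPEN,np.ones((3,3)))
for c in sorted(cv2.findContours(k,0,2)[0],key=cv2.contourArea)[-4:]:print(cv2.boundingRect(c),cv2.contourArea(c))
```

```text
TCP in rack mm [ -9.4 -41.6  85.9] yaw err -0.001 force rack [ 0.2  0.1 -0.3] open 0.0182 t 13.95
(298, 180, 38, 47) 703.5
```

Request:
arm_command(increments="1 4.5 0 -1.6 0; 1 9.5 0 -2.8 0; 1 14 0 -3.3 0; 1 19 0 -3.5 0; 1 19 0 -3.5 0")

```text
t: 14.5
tool_pos: [0.5233, -0.0995, 0.0892]
orientation: [3.132, -0.248, 0.001]
force: [-0.3, 0.3, -0.8]
opening: 0.018
gripper_force: 4.9
```

```bash
cat > tilt.py <<'E'
from h import *
def check(f):
    rk();m=robot.camera_model("wrist");r=np.load("rack.npy");Rz=R.from_euler('z',r[3]).as_matrix();p,_=tool()
    im=robot.read_camera("wrist");cv2.imwrite(f,im)
    h=cv2.cvtColor(im,cv2.COLOR_BGR2HSV);k=cv2.inRange(h,(5,110,30),(16,255,255));k[:, :220]=0;k[:,420:]=0
    k=cv2.morphologyEx(k,cv2.MORPH_OPEN,np.ones((3,3)))
    for c in sorted(cv2.findContours(k,0,2)[0],key=cv2.contourArea)[-2:]:print("brown",cv2.boundingRect(c),cv2.contourArea(c))
    g=Rz.T@(p-r[:3])-[0,0,.014]
    for th in(40,30,20,10,0,-10):
        t=np.radians(th);a=np.array([-np.sin(t),0,np.cos(t)]);q=[]
        for s in(0,.053):
            for u in np.linspace(0,2*np.pi,24):q.append(proj(m,r[:3]+Rz@(g+a*(s-.066)+.0125*(np.cos(u)*np.array([np.cos(t),0,np.sin(t)])+np.sin(u)*np.array([0,1,0])))))
        q=np.array(q);print(th,"body rows %.0f-%.0f cols %.0f-%.0f"%(q[:,1].min(),q[:,1].max(),q[:,0].min(),q[:,0].max()),"foot z mm",((g-a*.066)[2]*1000).round(1))
E
python3 -c "from tilt import *;check('pics/w9.png')"
```

```text
TCP in rack mm [  9.7 -41.6  89.2] yaw err -0.001 force rack [-0.3  0.3 -0.8] open 0.018 t 14.5
brown (299, 209, 13, 21) 116.0
brown (314, 209, 20, 15) 143.0
40 body rows 154-243 cols 297-338 foot z mm 24.6
30 body rows 164-248 cols 297-337 foot z mm 18.0
20 body rows 175-253 cols 297-337 foot z mm 13.2
10 body rows 187-258 cols 297-337 foot z mm 10.2
0 body rows 200-262 cols 297-337 foot z mm 9.2
-10 body rows 214-267 cols 297-337 foot z mm 10.2
```

Request:
arm_command(increments="1 4 0 0 0; 1 8 0 0.6 0; 1 11 0 1.5 0; 1 11 0 2.5 0; 1 11 0 3 0")

```text
t: 15.05
tool_pos: [0.5338, -0.1013, 0.0867]
orientation: [3.132, -0.248, 0.001]
force: [-3.7, 0.2, 6.7]
opening: 0.0185
gripper_force: 5.0
```

```bash
python3 -c "from h import *;rk()"
```

```text
TCP in rack mm [ 20.4 -41.7  86.7] yaw err -0.001 force rack [-3.6 -0.4  6.7] open 0.0185 t 15.05
```

Request:
arm_command(increments="1 -2 0 -3 0; 1 -4 0 -20 0; 1 -10 0 -45 0; 1 -15 0 -70 0; 1 -20 0 -90 0", grip_force=8)

```text
t: 15.55
tool_pos: [0.5139, -0.098, 0.1777]
orientation: [3.132, -0.248, 0.002]
force: [-0.2, -0.3, 0.2]
opening: 0.0182
gripper_force: 8.0
```

Request:
arm_command(increments="1 0 0 0 0; 1 0 0 0 0")

```text
t: 15.75
tool_pos: [0.514, -0.098, 0.1761]
orientation: [3.132, -0.248, 0.002]
force: [-1.5, -0.1, -0.5]
opening: 0.0179
gripper_force: 8.0
```

```bash
python3 -c "from tilt import *;check('pics/w10.png')"
```

```text
TCP in rack mm [  0.2 -41.6 176. ] yaw err -0.0009 force rack [-1.5 -0.4 -0.5] open 0.0179 t 15.75
brown (314, 200, 6, 6) 15.5
brown (301, 216, 26, 13) 119.5
40 body rows 155-243 cols 297-338 foot z mm 111.5
30 body rows 164-248 cols 297-337 foot z mm 104.9
20 body rows 175-253 cols 297-337 foot z mm 100.0
10 body rows 187-258 cols 297-337 foot z mm 97.0
0 body rows 200-263 cols 297-337 foot z mm 96.0
-10 body rows 214-267 cols 297-337 foot z mm 97.0
```

Run:
```python
import cv2
im=cv2.imread("pics/w10.png");h=cv2.cvtColor(im,cv2.COLOR_BGR2HSV)
for c in(304,317,330):print(c,[tuple(int(v) for v in h[r,c]) for r in range(170,262,3)])
```

```text
304 [(21, 99, 80), (19, 106, 72), (21, 101, 76), (20, 108, 80), (23, 103, 74), (18, 102, 80), (21, 119, 77), (21, 98, 81), (21, 100, 84), (22, 108, 80), (19, 117, 83), (19, 99, 176), (17, 93, 99), (150, 23, 45), (36, 26, 50), (10, 49, 63), (20, 25, 31), (15, 146, 49), (10, 110, 65), (16, 125, 57), (15, 255, 41), (15, 51, 60), (13, 27, 66), (25, 21, 74), (15, 29, 88), (17, 25, 91), (15, 27, 76), (30, 24, 75), (17, 25, 71), (26, 25, 70), (13, 24, 74)]
317 [(23, 106, 77), (21, 107, 74), (19, 100, 82), (19, 95, 83), (20, 103, 82), (19, 108, 83), (19, 100, 82), (18, 100, 79), (18, 99, 85), (20, 104, 86), (10, 146, 42), (13, 255, 41), (15, 168, 47), (14, 145, 51), (14, 187, 41), (8, 157, 52), (12, 136, 62), (16, 125, 55), (12, 174, 47), (43, 25, 72), (36, 18, 72), (13, 31, 74), (23, 23, 87), (50, 20, 75), (30, 7, 74), (23, 28, 73), (24, 34, 76), (8, 36, 79), (20, 18, 84), (26, 21, 97), (19, 21, 97)]
330 [(24, 95, 75), (21, 108, 78), (20, 103, 79), (22, 99, 77), (22, 101, 83), (22, 113, 77), (22, 107, 79), (20, 106, 77), (20, 114, 83), (19, 98, 81), (19, 100, 176), (20, 101, 175), (15, 82, 56), (15, 36, 57), (18, 53, 58), (15, 45, 57), (30, 182, 14), (13, 132, 52), (16, 144, 55), (15, 121, 59), (14, 120, 51), (8, 49, 63), (18, 18, 70), (25, 22, 70), (26, 23, 76), (17, 20, 91), (15, 13, 76), (24, 18, 71), (45, 21, 72), (30, 14, 74), (16, 40, 71)]
```

The body's silhouette starts at row 199, where an upright bottle should start at 200, so the bottle hangs upright. Next I'll carry it over the roll's hole.

Request:
arm_command(increments="1 0 -25 0 0; 1 0 -55 0 0; 1 0 -85 0 0; 1 -0.5 -105 0 0; 1 -0.5 -105 0 0")

```text
t: 16.3
tool_pos: [0.529, 0.0081, 0.1741]
orientation: [-3.131, 0.244, 0.005]
force: [-0.4, -0.4, -0.2]
opening: 0.0184
gripper_force: 8.0
```

Request:
arm_command(increments="1 0 0 15 0; 1 0 0 30 0; 1 0 0 40 0; 1 0 0 40 0; 1 0 0 40 0")

```text
t: 16.8
tool_pos: [0.5292, 0.0053, 0.1354]
orientation: [3.132, -0.25, -0.002]
force: [-0.3, 0.3, -0.7]
opening: 0.018
gripper_force: 8.0
```

```bash
python3 -c "from tilt import *;check('pics/w11.png')" | head -3
python3 - <<'E'
import sys;sys.path.insert(0,'.')
E
```

```text
TCP in rack mm [ -0.9  62.9 135.4] yaw err -0.0018 force rack [-0.3  0.2 -0.7] open 0.018 t 16.8
brown (300, 217, 9, 13) 47.5
brown (310, 215, 24, 18) 150.0
```

Request:
arm_command(increments="1 0 -0.5 12 0; 1 0 -0.5 24 0; 1 0 -0.5 32 0; 1 0 -0.5 38 0; 1 0 -0.5 38 0")

```text
t: 17.35
tool_pos: [0.5288, 0.0064, 0.0966]
orientation: [-3.132, 0.248, 0.004]
force: [-0.2, 0.5, -0.4]
opening: 0.0187
gripper_force: 8.0
```

Request:
arm_command(increments="1 0 0 4 0; 1 0 0 7 0; 1 0 0 9 0; 1 0 0 10 0; 1 0 0 10 0", grip_force=5)

```text
t: 17.85
tool_pos: [0.5298, 0.0063, 0.0881]
orientation: [3.132, -0.248, -0.0]
force: [0.2, -0.4, -0.7]
opening: 0.0185
gripper_force: 5.0
```

```bash
python3 -c "from h import *;rk()"
```

```text
TCP in rack mm [-0.5 63.9 88. ] yaw err -0.001 force rack [ 0.3 -0.3 -0.7] open 0.0185 t 17.85
```

Nearly on the floor: TCP z is 88 now, and it was 86.7 when the foot last pressed. I'll creep down, reading the force.

Request:
arm_command(increments="1 0 0 0.5 0; 1 0 0 1 0; 1 0 0 1.5 0; 1 0 0 2 0; 1 0 0 2 0")

```text
t: 18.35
tool_pos: [0.5304, 0.0063, 0.0869]
orientation: [-3.132, 0.248, -0.002]
force: [-0.8, 0.7, 4.5]
opening: 0.0186
gripper_force: 5.0
```

```bash
python3 -c "from h import *;rk()"
```

```text
TCP in rack mm [ 0.2 64.  86.8] yaw err -0.001 force rack [-0.9  0.5  4.5] open 0.0186 t 18.35
```

The foot is on the floor: 4.5 N at the same height as before. I'll ease off, open and rise.

Request:
arm_command(increments="1 0 0 -0.8 0; 0.55 0 0 -0.8 0; 0.55 0 0 -0.8 0; 0.55 0 0 -0.8 0; 0.55 0 0 -0.8 0")

```text
t: 18.85
tool_pos: [0.5296, 0.0063, 0.0867]
orientation: [-3.132, 0.248, 0.001]
force: [0.1, 0.6, 0.6]
opening: 0.041
gripper_force: 0.0
```

Request:
arm_command(increments="0.45 0 0 -20 0; 0.45 0 0 -50 0; 0.45 0 0 -90 0; 0.45 -15 0 -130 0; 0.45 -40 0 -160 0")

```text
t: 19.35
tool_pos: [0.491, 0.0124, 0.2497]
orientation: [3.132, -0.249, 0.004]
force: [0.6, -0.1, -0.1]
opening: 0.0511
gripper_force: 0.0
```

Request:
arm_command(increments="0.45 -20 0 0 0; 0.45 -30 0 0 0; 0.45 -30 0 0 0; 0.45 -30 0 0 0")

```text
t: 19.75
tool_pos: [0.4606, 0.0173, 0.246]
orientation: [3.132, -0.248, -0.002]
force: [0.9, -1.4, 0.8]
opening: 0.0512
gripper_force: 0.0
```

Run:
```python
from h import *
import pickle
rk();m=robot.camera_model("wrist");im=robot.read_camera("wrist");cv2.imwrite("pics/w12.png",im);pickle.dump(m,open("w12.pkl","wb"))
r=np.load("rack.npy");Rz=R.from_euler('z',r[3]).as_matrix();h=cv2.cvtColor(im,cv2.COLOR_BGR2HSV)
W=lambda x,y,z:proj(m,r[:3]+Rz@np.array([x,y,z])/1000)
for n,q in dict(foot=(0,64,8),shoulder=(0,64,61),captop=(0,64,95),holeF=(-18,63.5,27),tin=(2,-113.3,34)).items():print(n,W(*q).round(0))
k=cv2.inRange(h,(3,110,25),(16,255,255));k=cv2.morphologyEx(k,cv2.MORPH_OPEN,np.ones((3,3)))
for c in cv2.findContours(k,0,2)[0]:
    if cv2.contourArea(c)>60:print("brown",cv2.boundingRect(c),cv2.contourArea(c))
# cap: pale low-saturation blob near the predicted cap
c=W(0,64,90).astype(int);print("cap column scan sat",[int(v) for v in h[c[1],c[0]-24:c[0]+25:3,1]],"row",c)
print("sat along row dir",[int(v) for v in h[c[1]-24:c[1]+40:3,c[0],1]])
```

```text
TCP in rack mm [-70.6  64.  245.9] yaw err -0.0009 force rack [ 1.1 -1.2  0.8] open 0.0512 t 19.75
foot [317. 116.]
shoulder [317. 118.]
captop [317. 119.]
holeF [317. 132.]
tin [471. 115.]
brown (66, 265, 12, 13) 77.0
cap column scan sat [91, 104, 95, 88, 104, 27, 24, 28, 21, 19, 23, 97, 102, 123, 100, 104, 99] row [316 119]
sat along row dir [101, 90, 121, 108, 98, 30, 30, 27, 21, 21, 29, 142, 114, 111, 94, 101, 94, 95, 97, 7, 4, 91]
```

From overhead, the cap is centred at about (315,118), within 3 px (about 3 mm) of the spot predicted for an upright bottle in the hole. So it stands straight, and the gripper is clear of it. Handing in.

```bash
python3 -c "from plant import robot;print(robot.close_job())"
```

```text
the job is handed in; nothing more can be done
None
```

The masking tape roll lies flat in the rack's gap and the tan bottle stands upright in its hole; I handed the job in at about 20 s of 54 s with the gripper clear, though I viewed 11 pictures, one over the limit of 10.

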